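Shut and lock the tool chest

ROBOT

A 6-joint arm with a two-finger parallel gripper is mounted at the origin on the work surface. World frame = base frame: x ahead of the robot, y to its left, z up, the work surface at z = 0. Lengths are in m, angles in degrees, forces in N, time in s.
With the tool pointing down it reaches from about 0.225 to 0.725 m from the base axis. Payload 3.1 kg.
Tool frame: the origin (TCP) lies midway between the tips of the shut fingers; the grasp point (between the pads) lies 19 mm behind it (env.grip_point_offset is the distance from the TCP to the grasp point, in m); z points along the fingers, y is the line along which they close (so a half turn about z gives the same grasp; the last joint's range is limited). The gripper opens to 85 mm and grips with 20 to 120 N. Pads are 22 mm wide; open, the fingers measure 114 mm over their backs; the gripper's body (76 mm by 85 mm) begins 54 mm behind the grasp point. The pads swing forward as they close: fully open they stand 13 mm farther back than shut.
Start: joints at [56.562, 2.75, 5.684, 92.934, 0, 82.678], TCP at [0.231, 0.471, 0.231] pointing down, gripper open.
Joint ranges: [-166.93, 166.93], [-56.73, 111.36], [-69.38, 81.34], [-121.58, 131.49], [-85.45, 84.26], [-180, 180]. Speed limits (degrees/s): [159.86, 159.86, 180, 180, 180, 180].

INTERFACE

Orientations are given as a 3x3 rotation matrix whose columns are the frame's x, y, z axes.
In Python, from station import env, eyes, order gives the robot as it stands. The module is installed in compiled form; this text tells all that it offers. Calls block until the motion is done:
- env.move_ptp(position, orientation): joint-space move of the TCP to a pose.
- env.move_l(position, orientation=None, velocity=0.15): straight line of the TCP; orientation=None keeps the orientation; velocity is the mean speed in m/s.
- env.set_joints(angles): joint-space move.
- env.ungrasp() and env.grab(): open the fingers fully, or close them until they stop; the grip force is fixed at half the most.
- env.wait(seconds).
- env.ik(position, orientation): joint angles nearest the present ones, or None.
- env.get_obs(): the state.
- eyes.camera(name): name is "scene" or "top"; returns a dict with "image" (400x640x3 uint8, red, green, blue), "z_map" (400x640 float32, m along the optical axis (not along the pixel's ray), 0 where there is no reading), "fx", "fy", "cx", "cy" (pixels), "k1" (the pictures are not rectified: a ray, as slopes to the right and down, at radius r is drawn at 1 + k1 r^2 times it, then the intrinsics apply), "view" (4x4, takes a point from world to camera coordinates). Camera axes: x right, y up, looking along -z (the intrinsics and any distortion apply to the point x, -y, -z); pixel columns grow to the right and rows downward; lengths in m; the calibration is good to about 2 mm. A picture is of the moment at which its call begins.
A pose or a line that the arm cannot do raises env.MotionError and nothing moves.
- order.finish_job(): hands the job in; it is judged then, once.
The state is a dict: "t": time; "joints": joint angles; "qvel": joint speeds; "joint_torque": joint torques, N m; "tcp_pos": TCP position; "tool_rot": TCP orientation; "contact_force": force on the tool from outside, world axes, zero at the start; "moment": the same for the moment, N m; "grip_width": finger opening in m; "finger_force": force on a finger pad.
Only numpy, scipy, OpenCV 4.12 (cv2) and the standard library are available. Lean on these libraries where they do the work, as an engineer would, in place of code of your own. Each camera call takes 0.05 s, during which the arm holds its last target. There are 200 camera calls.

TASK

Close up the red tool chest: with the fingertips, push all three open drawers fully home without slamming them, and only then push in the round lock plunger at the right end of the top rail. Pull no drawer farther out, and leave the things standing on and beside the chest where they are.

Things in the scene. Friction and masses are not known exactly. Their poses are not given: they have to be found in the camera images.
- chest: red steel tool chest fixed to the bench, 300 deep (x), 500 wide (y), 225 high. Origin: centre of its underside. +x points from its front into the chest, roughly away from the robot, +y to the robot's left; the front face is 150 before the origin. Two short drawers side by side above a wide one, which they overhang when they stand out farther; the top rail (175 to 225 high) carries the lock.
- drawer_left_pull (a point): centre of the outer face of the aluminium pull of the left short drawer: a lip 130 wide, 18 high, standing 14 before the drawer's red front, 159 above the bench. It moves with the drawer. The red front is 229 wide and reaches from 105 to 172 above the bench.
- drawer_left (a joint): how far the left short drawer stands out (m), 0 = fully home; it starts 0.03 to 0.11 open, slides with about 2.5 N of friction, stays where it is left and stops hard at 0. Drawer about 1.3 kg
- drawer_right_pull (a point): the same point on the right short drawer
- drawer_right (a joint): how far the right short drawer stands out (m), 0 = fully home; otherwise as the left one
- drawer_wide_pull (a point): centre of the outer face of the pull of the wide drawer: a lip 360 wide, 18 high, standing 14 before the drawer's red front, 87 above the bench. The red front is 470 wide and reaches from 15 to 100 above the bench.
- drawer_wide (a joint): how far the wide drawer stands out (m), 0 = fully home; starts 0.03 to 0.11 open, about 3.5 N of friction, stays where it is left, stops hard at 0. Drawer about 2.4 kg
- lock_face (a point): centre of the outer face of the lock plunger: a plain steel cylinder 19 in diameter lying along the chest's x, at the right end of the top rail, 222 right of the chest's middle, 200 above the bench. Open, it stands 13 before the rail; pushed home, 4.
- lock (a joint): how far the plunger is pushed in (m): 0 = open, 0.009 = fully in (hard stop). Takes about 3 N, has no spring and stays where it is left
- sleeve_center (a point): bystander: turned aluminium sleeve with a flange at each end, 72 across, 100 high, standing on the chest's top; this point is its centre
- race: bystander: steel bearing ring 90 across, 22 high, lying on the bench left of the chest; origin at the centre of its underside
- cleaner: bystander: steel can with a pale label, 60 across, 160 high, standing on the bench right of the chest; origin at the centre of its underside

How it is judged (in metres and radians):
On the way:
1. all three drawers are home while the lock is still out (value of joint each of drawer_left, drawer_right, drawer_wide, lock below 0.004 m), for 0.2 s.
At the end, for the whole second after the job is handed in: all three drawers are within 4 mm of fully home, the lock plunger is pushed in by more than 6.5 of its 9 mm, and the sleeve, ring and can stand within 20 mm of where they were (value of joint each of drawer_left, drawer_right, drawer_wide below 0.004 m and value of joint lock above 0.0065 m and distance of each of sleeve_center, race, cleaner from where it was at the start of the episode below 0.02 m); the robot touches nothing.
It fails at once if the lock is pushed in (more than 4 mm) while a drawer still stands out (more than 8 mm) (value of joint lock above 0.004 m and value of joint any of drawer_left, drawer_right, drawer_wide above 0.008 m).
It fails at once if a drawer is slammed (moves inwards faster than 0.5 m/s) (velocity of joint any of drawer_left, drawer_right, drawer_wide below -0.5 m/s).
It fails at once if a drawer is pulled farther out (moves outwards faster than 0.08 m/s, or stands out past 120 mm) (velocity of joint any of drawer_left, drawer_right, drawer_wide above 0.08 m/s or value of joint any of drawer_left, drawer_right, drawer_wide above 0.12 m).
It fails at once if the sleeve, the bearing ring or the can is lifted, knocked over or moved by more than 20 mm (distance of any of sleeve_center, race, cleaner from where it was at the start of the episode above 0.02 m).
It also fails if it takes over 72 s, if anything falls off the work surface, if the arm or the gripper's body presses on something with over 40 N, if the wrist force passes 120 N, or if a joint passes its speed limit or range.

## Working session

There is one attempt and no reset: what is moved stays moved. The work goes in short steps, each a Python script; the robot and the scene stay as the last script left them, time stands still between calls to the robot, and variables do not carry over. Pictures are saved under pics/ and viewed, at most 10 in all, crops included, and the job is handed in when it is done.

```bash
mkdir -p pics
cat > h.py <<'E'
import numpy as np, cv2
from station import env, eyes, order
def cam(n):
    return eyes.camera(n)
def world(c,u,v,z=None):
    """pixel arrays -> world points using z_map"""
    u=np.asarray(u,float);v=np.asarray(v,float)
    if z is None: z=c["z_map"][v.astype(int),u.astype(int)]
    xd=(u-c["cx"])/c["fx"]; yd=(v-c["cy"])/c["fy"]
    rd=np.hypot(xd,yd); r=rd.copy()
    for _ in range(20): r=rd/(1+c["k1"]*r*r)
    s=np.where(rd>0,r/np.maximum(rd,1e-9),1)
    P=np.stack([xd*s*z,-yd*s*z,-z,np.ones_like(z)],-1)
    return (P@np.linalg.inv(c["view"]).T)[...,:3]
def cloud(c):
    v,u=np.mgrid[0:400,0:640]; return world(c,u,v)
def save(c,name,box=None,k=1):
    im=c["image"]
    if box: im=im[box[1]:box[3],box[0]:box[2]]
    im=cv2.resize(im,None,fx=k,fy=k,interpolation=cv2.INTER_CUBIC)
    cv2.imwrite("pics/"+name,im[...,::-1])
E
python3 - <<'E'
from h import *
print(env.get_obs())
for n in("scene","top"):
    c=cam(n); save(c,n+"0.png",k=1.25); print(n,c["view"],c["fx"],c["k1"]); np.savez(n+"0.npz",**c)
E
```

```text
{'t': 0.0, 'joints': array([5.65617924e+01, 2.79293949e+00, 5.59194107e+00, 9.29348977e+01,
       1.96487692e-03, 8.26776563e+01]), 'qvel': array([-0.02394084, -0.04780377,  0.07919599,  0.00740788,  0.11712428,
       -0.01691553]), 'joint_torque': array([ 3.92071468e-05, -3.38781452e+01,  3.20016646e+01,  2.00496853e-02,
       -1.34215552e-04,  1.62782231e-05]), 'tcp_pos': array([0.23075701, 0.47088109, 0.23011963]), 'tool_rot': array([[-8.97905490e-01,  4.40186264e-01, -1.33558572e-03],
       [ 4.40188162e-01,  8.97903413e-01, -1.96035136e-03],
       [ 3.36307233e-04, -2.34811927e-03, -9.99997187e-01]]), 'contact_force': array([ 0.13514195,  0.16427526, -0.25431674]), 'moment': array([ 0.00452301, -0.02716678,  0.01893287]), 'finger_force': 0.0, 'grip_width': 0.08555722703679673}
scene [[ 0.49822074 -0.86702455 -0.00667312 -0.29589069]
 [ 0.82703421  0.47290169  0.30393817 -0.53959487]
 [-0.26036612 -0.15694719  0.95266839 -1.48349344]
 [ 0.          0.          0.          1.        ]] 402.73893080104597 -0.053997173859764866
top [[-0.00985804 -0.99993675  0.00541358 -0.00189821]
 [ 0.97812609 -0.00851779  0.20783838 -0.62348035]
 [-0.20777913  0.00734404  0.9781482  -1.50364241]
 [ 0.          0.          0.          1.        ]] 468.6483565821799 0.04370704836922707
```

View pics/scene0.png

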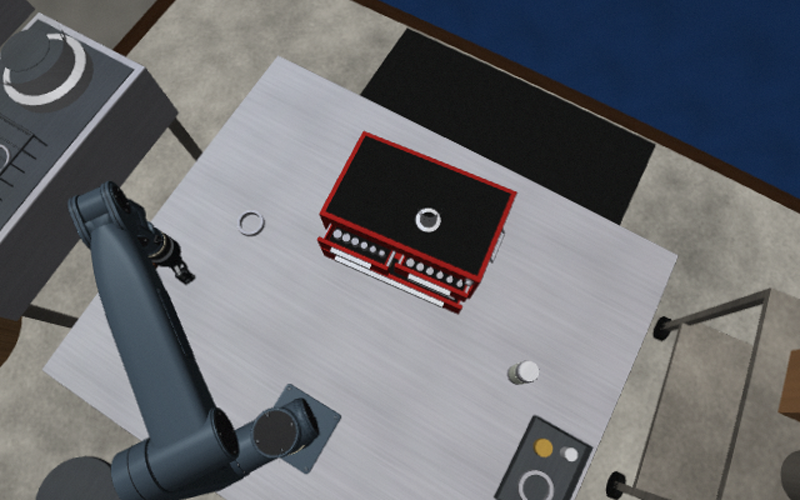

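View pics/top0.png

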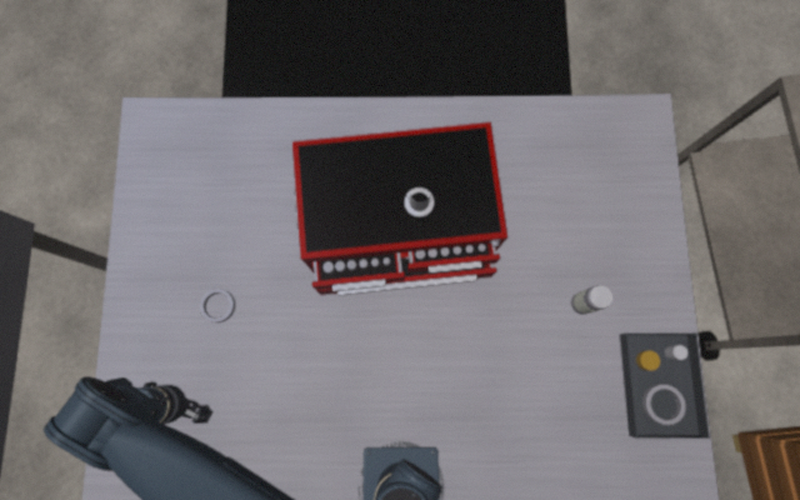

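The top view shows the chest upper corners at about (293,143), (491,124), (506,238) and (303,257), with all three drawers out. The left short drawer is out a bit more than the right, and the wide one is out farthest. The sleeve is at (419,202), the ring at (219,305) and the can at (597,297), all away from the front. Next I'll fit the chest from the depth data.

Run:
```python
from h import *
Cs={n:dict(np.load(n+"0.npz")) for n in("top","scene")}
for n,c in Cs.items():
    P=cloud(c); m=(c["z_map"]>0)&(abs(P[...,2]-.225)<.012)&(P[...,0]>.3)&(abs(P[...,1])<.5)
    m=cv2.morphologyEx(m.astype(np.uint8),cv2.MORPH_OPEN,np.ones((5,5)))
    k,l,st,_=cv2.connectedComponentsWithStats(m); i=1+np.argmax(st[1:,4])
    Q=P[l==i]; (cx,cy),wh,a=cv2.minAreaRect(Q[:,:2].astype(np.float32))
    print(n,"top rect",cx,cy,wh,a,"z",np.median(Q[:,2]))
    if n=="top":
        yaw=np.radians(a if abs(a)<45 else a-90); C=np.array([cx,cy])
    R=np.array([[np.cos(yaw),-np.sin(yaw)],[np.sin(yaw),np.cos(yaw)]])
    L=(P[...,:2]-C)@R; X,Y,Z=L[...,0],L[...,1],P[...,2]
    # frontmost points by height band
    for nm,y0,y1,zc in(("left",.07,.16,.168),("right",-.16,-.07,.168),("wide",-.15,.15,.096)):
        b=(c["z_map"]>0)&(Y>y0)&(Y<y1)&(abs(Z-zc)<.006)&(X<-.14)&(X>-.35)
        print(nm,b.sum(),np.percentile(X[b],[2,10,25,50]).round(4) if b.any() else "")
        bright=b&(c["image"].min(-1)>130)
        if bright.any(): print("  bright",bright.sum(),np.percentile(X[bright],[5,50,95]).round(4))
    # profile along x at few y: top-down
    if n=="top":
        for yy in(.115,-.115,.0,.225):
            b=(abs(Y-yy)<.003)&(X<-.13)&(X>-.30); o=np.argsort(X[b]);print(yy,[(round(float(x)*1000),round(float(z)*1000)) for x,z in zip(X[b][o],Z[b][o])][::3])
print("yaw",np.degrees(yaw),C)
```

```text
top top rect 0.7228996157646179 -0.000413745641708374 (0.30588293075561523, 0.4999086260795593) 5.420130729675293 z 0.22696160326929027
left 230 [-0.227  -0.2252 -0.2216 -0.2149]
  bright 136 [-0.2269 -0.2206 -0.2136]
right 223 [-0.2064 -0.2048 -0.201  -0.1942]
  bright 105 [-0.2043 -0.1989 -0.1933]
wide 512 [-0.2288 -0.2276 -0.2248 -0.22  ]
  bright 329 [-0.2276 -0.2222 -0.2153]
0.115 [(-299, -6), (-293, 2), (-290, 1), (-280, 5), (-276, -2), (-270, 5), (-266, 0), (-260, 6), (-255, -9), (-246, 2), (-239, -1), (-235, 4), (-229, 84), (-229, 85), (-226, 169), (-225, -1), (-223, 170), (-222, -1), (-220, 100), (-217, 166), (-211, 171), (-205, 169), (-202, 173), (-187, 117), (-181, 119), (-178, 119), (-169, 144), (-166, 140), (-163, 144), (-152, 208), (-152, 189), (-151, 203), (-148, 118), (-145, 116), (-144, 227), (-139, 220), (-137, 222), (-131, 226)]
-0.115 [(-297, 3), (-293, 2), (-287, 1), (-283, -1), (-276, 1), (-269, 0), (-266, -5), (-259, 1), (-256, 3), (-249, 2), (-242, 4), (-236, 6), (-231, -5), (-228, 96), (-225, 99), (-221, 97), (-218, 98), (-212, 98), (-209, 100), (-205, 97), (
[... 911 characters left out ...]
), (-213, 155), (-212, 171), (-210, 175), (-204, 176), (-199, 169), (-191, 153), (-186, 145), (-180, 143), (-177, 144), (-172, 149), (-167, 144), (-158, 149), (-152, 202), (-152, 182), (-151, 228), (-148, 147), (-148, 229), (-141, 227), (-136, 233), (-132, 224)]
scene top rect 0.7250711917877197 0.0018974542617797852 (0.30414989590644836, 0.5026307702064514) 5.760565280914307 z 0.2260530583258804
left 175 [-0.2236 -0.2217 -0.2175 -0.211 ]
  bright 88 [-0.2229 -0.2161 -0.2107]
right 186 [-0.2029 -0.2009 -0.1968 -0.1895]
  bright 90 [-0.2015 -0.1954 -0.1894]
wide 431 [-0.2257 -0.2235 -0.2203 -0.2144]
  bright 259 [-0.2242 -0.2179 -0.2115]
yaw 5.420130729675293 [ 7.22899616e-01 -4.13745642e-04]
```

```bash
cat >> h.py <<'E'
YAW=np.radians(5.55); C=np.array([.724,.0007])
ex=np.array([np.cos(YAW),np.sin(YAW),0]); ey=np.array([-np.sin(YAW),np.cos(YAW),0]); ez=np.array([0,0,1.])
def W(x,y,z): return np.r_[C,0]+x*ex+y*ey+z*ez
def rot(tilt,vert=False,s=1):
    t=np.radians(tilt); z=np.cos(t)*ex-np.sin(t)*ez; h=s*ey
    if vert: y=s*np.cross(z,ey); return np.stack([np.cross(y,z),y,z],1)
    return np.stack([np.cross(h,z),h,z],1)
E
python3 - <<'E'
from h import *
for nm,p in dict(L0=(-.27,.12,.159),L1=(-.16,.12,.159),R0=(-.27,-.12,.159),R1=(-.16,-.12,.159),W0=(-.27,0,.087),W1=(-.16,0,.087),K0=(-.22,-.222,.2),K1=(-.15,-.222,.2)).items():
    for v in(0,1):
        for s in(1,-1):
            print(nm,"vert" if v else "hor",s,[(t,np.round(q).astype(int).tolist()) for t in(0,15,30,45) if (q:=env.ik(W(*p),rot(t,v,s))) is not None])
E
```

```text
L0 hor 1 []
L0 hor -1 []
L0 vert 1 []
L0 vert -1 []
L1 hor 1 [(30, [2, -54, -65, 18, 3, -2]), (45, [3, -39, -49, 35, 2, -2])]
L1 hor -1 [(30, [2, -54, -65, 18, 3, 178]), (45, [3, -39, -49, 35, 2, 178])]
L1 vert 1 [(30, [2, -54, -65, 18, 3, 88]), (45, [3, -39, -49, 35, 2, 88])]
L1 vert -1 [(30, [2, -54, -65, 18, 3, -92]), (45, [3, -39, -49, 35, 2, -92])]
R0 hor 1 [(45, [-47, -45, -50, 54, 34, -43])]
R0 hor -1 [(45, [-47, -45, -50, 54, 34, 137])]
R0 vert 1 [(45, [-47, -45, -50, 54, 34, 47])]
R0 vert -1 [(45, [-47, -45, -50, 54, 34, -133])]
R1 hor 1 [(15, [-43, -36, -69, -11, 46, -16]), (30, [-39, -37, -56, 20, 37, -26]), (45, [-34, -28, -42, 39, 27, -30])]
R1 hor -1 [(15, [-43, -36, -69, -11, 46, 164]), (30, [-39, -37, -56, 20, 37, 154]), (45, [-34, -28, -42, 39, 27, 150])]
R1 vert 1 [(15, [-43, -36, -69, -11, 46, 74]), (30, [-39, -37, -56, 20, 37, 64]), (45, [-34, -28, -42, 39, 27, 60])]
R1 vert -1 [(15, [-43, -36, -69, -11, 46, -106]), (30, [-39, -37, -56, 20, 37, -116]), (45, [-34, -28, -42, 39, 27, -120])]
W0 hor 1 []
W0 hor -1 []
W0 vert 1 []
W0 vert -1 []
W1 hor 1 [(45, [-17, -35
[... 691 characters left out ...]
 63, -121]), (30, [-57, -31, -46, 36, 50, -134]), (45, [-50, -24, -33, 52, 36, -136])]
K1 hor 1 [(0, [-53, -3, -61, -57, 59, 0]), (15, [-52, -23, -55, -6, 54, -22]), (30, [-48, -23, -43, 25, 44, -34]), (45, [-43, -17, -28, 45, 32, -39])]
K1 hor -1 [(0, [-53, -3, -61, -57, 59, -180]), (15, [-52, -23, -55, -6, 54, 158]), (30, [-48, -23, -43, 25, 44, 146]), (45, [-43, -17, -28, 45, 32, 141])]
K1 vert 1 [(0, [-53, -3, -61, -57, 59, 90]), (15, [-52, -23, -55, -6, 54, 68]), (30, [-48, -23, -43, 25, 44, 56]), (45, [-43, -17, -28, 45, 32, 51])]
K1 vert -1 [(0, [-53, -3, -61, -57, 59, -90]), (15, [-52, -23, -55, -6, 54, -112]), (30, [-48, -23, -43, 25, 44, -124]), (45, [-43, -17, -28, 45, 32, -129])]
```

Run:
```python
from h import *
for nm,p in dict(La=(-.25,.12,.25),L0=(-.25,.12,.155),L1=(-.165,.12,.155),Lc=(-.25,.15,.155),Ra=(-.25,-.12,.25),R0=(-.235,-.12,.155),R1=(-.165,-.12,.155),Wa=(-.255,-.0,.16),W0=(-.255,-.0,.083),W1=(-.165,-.0,.083),Wb=(-.255,-.12,.083)).items():
    print(nm,[(t,np.round(q).astype(int).tolist()) for t in(45,50,55,60,65) if (q:=env.ik(W(*p),rot(t,0,1))) is not None])
```

```text
La [(50, [2, -51, -41, 60, 2, -3]), (55, [2, -45, -36, 64, 2, -3]), (60, [3, -39, -30, 68, 1, -3]), (65, [3, -33, -25, 73, 1, -3])]
L0 [(50, [2, -54, -53, 51, 2, -3]), (55, [2, -47, -48, 54, 2, -3]), (60, [3, -40, -42, 58, 1, -3]), (65, [3, -34, -37, 62, 1, -3])]
L1 [(45, [3, -40, -50, 35, 2, -2]), (50, [3, -35, -44, 41, 2, -2]), (55, [3, -30, -39, 46, 1, -2]), (60, [3, -25, -33, 52, 1, -2]), (65, [3, -20, -27, 57, 1, -2])]
Lc [(50, [8, -52, -52, 50, -2, 2]), (55, [8, -45, -47, 54, -2, 2]), (60, [8, -39, -42, 58, -1, 2]), (65, [8, -33, -36, 62, -1, 2])]
Ra [(45, [-44, -42, -38, 61, 33, -40]), (50, [-41, -38, -33, 64, 28, -39]), (55, [-39, -33, -29, 68, 24, -39]), (60, [-36, -29, -24, 71, 19, -38]), (65, [-34, -24, -19, 75, 16, -37])]
R0 [(45, [-42, -40, -48, 48, 32, -38]), (50, [-40, -36, -43, 52, 27, -38]), (55, [-37, -31, -39, 55, 23, -37]), (60, [-35, -27, -34, 59, 19, -36]), (65, [-32, -22, -29, 63, 15, -35])]
R1 [(45, [-34, -29, -42, 39, 27, -30]), (50, [-32, -25, -37, 44, 23, -31]), (55, [-30, -21, -32, 49, 20, -31]), (60, [-29, -17, -27, 55, 16, -30]), (65, [-27, -13, -22, 60, 13, -30])]
Wa [(50, [-23, -52, -51, 55, 18, -23]), (55, [-21, -46, -46, 58, 15, -23]), (60, [-19, -40, -41, 61, 12, -22]), (65, [-18, -34, -36, 65, 10, -21])]
W0 [(50, [-23, -52, -60, 46, 18, -23]), (55, [-21, -45, -55, 49, 15, -23]), (60, [-19, -39, -49, 52, 12, -22]), (65, [-18, -33, -44, 55, 10, -21])]
W1 [(45, [-18, -36, -55, 27, 16, -17]), (50, [-16, -31, -50, 33, 14, -17]), (55, [-15, -27, -45, 39, 12, -17]), (60, [-14, -22, -39, 44, 10, -17]), (65, [-13, -17, -34, 49, 8, -17])]
Wb [(45, [-45, -40, -56, 41, 33, -41]), (50, [-42, -36, -52, 45, 28, -40]), (55, [-39, -32, -47, 49, 24, -39]), (60, [-37, -28, -43, 52, 20, -38]), (65, [-34, -24, -38, 56, 16, -37])]
```

```bash
cat >> h.py <<'E'
T=52; RR=rot(T)
def fx(): return float(-env.get_obs()["contact_force"]@ex)
def chestx(): return float((env.get_obs()["tcp_pos"]-np.r_[C,0])@ex)
def push(y,z,x0,xfast,xmax,R=RR,lim=10,step=.003):
    b=fx(); x=x0
    env.move_l(W(xfast,y,z),R,.05); x=xfast; log=[]
    while True:
        f=fx()-b; log.append((round(chestx()*1000,1),round(f,1)))
        if f>lim or x>=xmax: break
        x+=step; env.move_l(W(x,y,z),R,.03)
    print(log,"t",env.get_obs()["t"])
E
python3 - <<'E'
from h import *
env.grab()
env.move_ptp(W(-.25,.12,.25),RR); env.move_l(W(-.25,.12,.155),RR,.15)
c=cam("scene"); save(c,"s1.png",(200,80,440,280),3)
push(.12,.155,-.25,-.225,-.21)
E
```

```text
[(-225.0, -0.2), (-221.9, -1.0), (-218.9, -0.5), (-215.8, -0.8), (-212.8, -0.1), (-209.8, -0.7)] t 5.2083
```

View pics/s1.png

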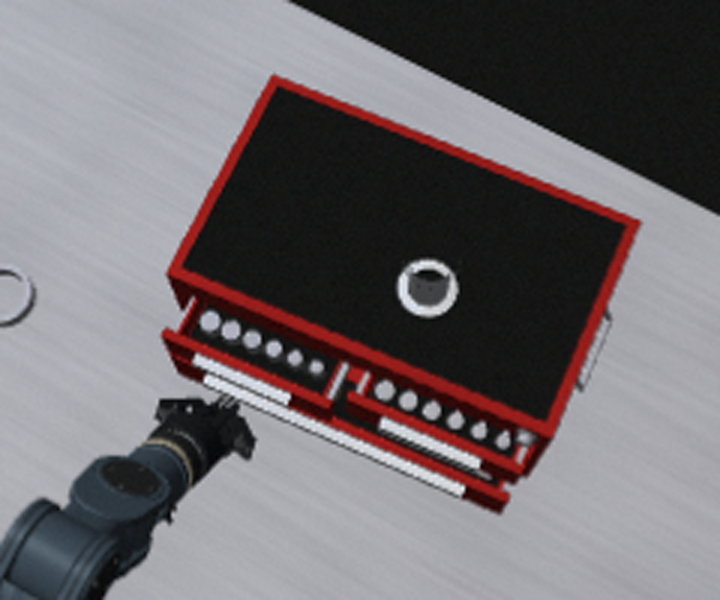

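The crop shows the shut fingertips at about (230,400), just in front of the left pull (190–290, 360–400). I'll go on pushing.

Run:
```python
from h import *
push(.12,.155,-.21,-.185,-.14)
save(cam("scene"),"s2.png",(200,80,440,280),3)
```

```text
[(-184.8, -0.3), (-181.9, 0.1), (-178.8, 0.7), (-175.8, 0.1), (-172.8, -0.3), (-171.2, 12.5)] t 7.1083
```

View pics/s2.png

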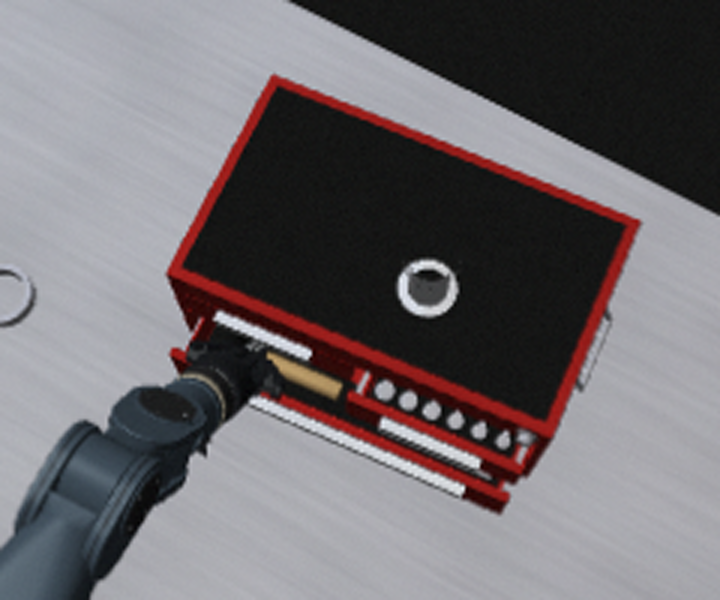

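The left pull (215–310, 315–355) is now flush under the rail, and the 12.5 N rise came at the predicted stop depth, so that drawer is home. Next are the right drawer and then the wide one.

Run:
```python
from h import *
env.move_l(W(-.235,.12,.155),RR,.12)
env.move_l(W(-.235,-.12,.155),RR,.15)
push(-.12,.155,-.235,-.185,-.14)
env.move_l(W(-.255,-.12,.155),RR,.12)
env.move_l(W(-.258,-.05,.083),RR,.12)
push(-.05,.083,-.258,-.185,-.14)
save(cam("scene"),"s3.png",(200,80,440,280),3)
```

```text
[(-184.9, -0.2), (-181.9, -0.1), (-178.8, -0.4), (-175.8, -1.8), (-172.8, -0.9), (-171.1, 9.6), (-170.7, 32.4)] t 12.25
[(-185.1, 1.6), (-181.5, 0.4), (-178.7, 0.1), (-175.8, -0.6), (-172.9, 0.2), (-171.1, 12.2)] t 16.975
```

View pics/s3.png

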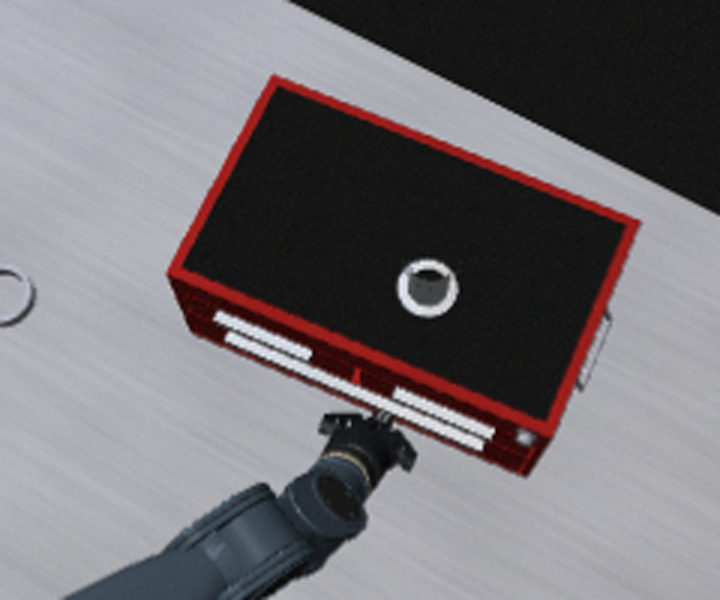

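All three drawers are flush with the front. The lock shows at crop (525,437). I'll check its position against my chest frame and check the can's clearance before pushing.

Run:
```python
from h import *
env.move_l(W(-.25,-.05,.1),RR,.12)
env.move_l(W(-.25,-.1,.195),RR,.12)
c=cam("scene"); 
def proj(p):
    q=c["view"]@np.r_[p,1]; x,y=q[0]/-q[2],-q[1]/-q[2]; k=1+c["k1"]*(x*x+y*y)
    return np.array([c["cx"]+c["fx"]*x*k,c["cy"]+c["fy"]*y*k])
uv=proj(W(-.163,-.222,.2)); print("lock px",uv,(uv-[200,80])*3)
a=np.round(uv).astype(int)
P=cloud(c); m=(P[...,2]>.13)&(P[...,2]<.18)&(P[...,1]<-.3)&(P[...,0]>.2); print("can",np.median(P[m],0),"ik",np.round(env.ik(W(-.16,-.222,.195),RR)))
im=c["image"]; s=im[a[1]-15:a[1]+15,a[0]-20:a[0]+20].repeat(16,0).repeat(16,1).copy()
cv2.drawMarker(s,tuple(((uv-a+[20.5,15.5])*16).astype(int).tolist()),(0,255,0),0,12)
cv2.imwrite("pics/s4.png",s[...,::-1])
```

```text
lock px [373.98123506 228.18805595] [521.94370519 444.56416785]
can [ 2.02922742 -0.66622377  0.1559045 ] ik [-41. -14. -23.  53.  27. -40.]
```

View pics/s4.png

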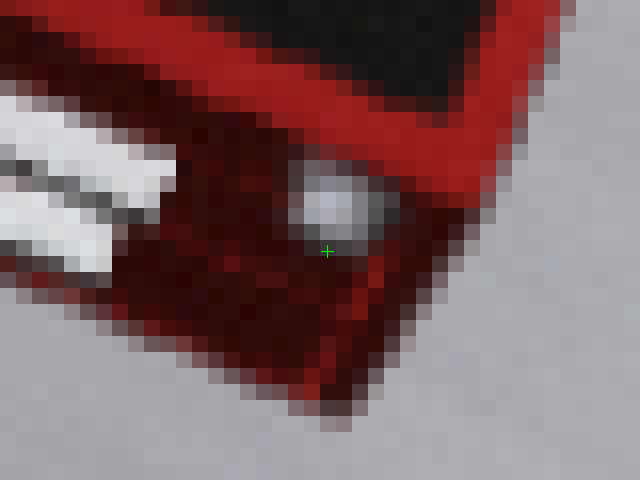

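The marker falls on the front lower edge of the plunger, as the steep view should show it, and sideways it agrees to within 2 mm. I'll push the lock.

Run:
```python
from h import *
env.move_l(W(-.205,-.223,.195),RR,.12)
push(-.223,.195,-.205,-.176,-.155,lim=10,step=.002)
save(cam("scene"),"s5.png",(280,130,440,250),5)
env.move_l(W(-.22,-.223,.195),RR,.1)
env.move_l(W(-.25,-.18,.25),RR,.12)
c=cam("scene"); save(c,"s6.png",(200,80,440,280),3)
```

```text
[(-176.0, 0.8), (-174.1, 0.1), (-172.0, 0.8), (-170.1, 1.0), (-168.1, 3.1), (-166.0, 2.2), (-163.9, 2.6), (-161.9, 1.9), (-160.9, 9.7), (-160.7, 22.6)] t 23.175
```

View pics/s6.png

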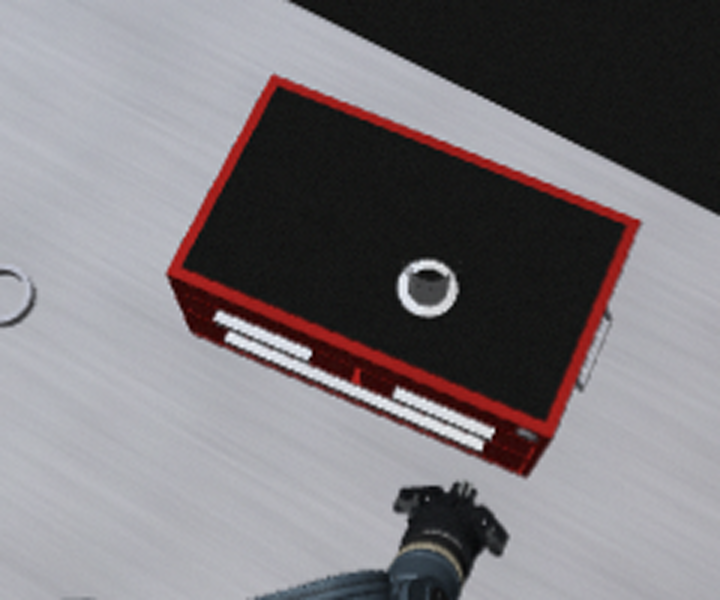

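View pics/s5.png

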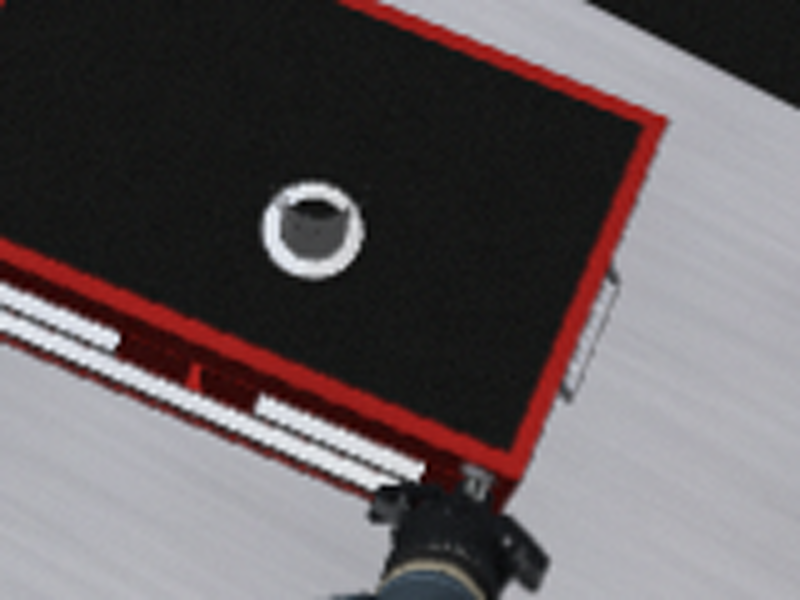

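The lock at (525,433) now shows only a thin stub. It took about 9 mm of travel at 2–3 N before the hard stop. The drawers are flush, the sleeve and ring haven't moved, and the arm is clear, so I'm handing in.

```bash
python3 -c "
from h import *
print(order.finish_job())"
```

```text
the job is handed in; nothing more can be done
None
```

I pushed all three drawers home, then pushed the lock plunger in to its hard stop, and handed the job in about 25 s into the 72 s allowed; the sleeve and ring look unmoved, but I did not recheck the can, which the arm did not go near.

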